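# Make up a lock cylinder order to the customer's sample

### The arm

A 7-joint arm with a two-finger parallel gripper is mounted at the origin on the work surface. World frame = base frame: x ahead of the robot, y to its left, z up, the work surface at z = 0. Lengths are in m, angles in rad, forces in N, time in s.
With the tool pointing down it reaches from about 0.425 to 0.95 m from the base axis. Payload 4.7 kg.
Tool frame: the origin (TCP) lies on the centre line of the jaws, within the pads' length; the fingertips stand robot.nose_length ahead of it and the grasp point (between the pads) lies 8 mm behind it (robot.nose_length is the distance from the TCP to the fingertips, in m); z points along the fingers, x is the direction in which the jaws open and shut, and the axes are right-handed (so a half turn about z gives the same grasp; the last joint's range is limited). The gripper opens to 85 mm and grips with 20 to 120 N. Pads are 22 mm wide; open, the fingers measure 114 mm over their backs; the gripper's body (76 mm by 85 mm) begins 54 mm behind the grasp point. The pads swing forward as they close: fully open they stand 13 mm farther back than shut.
Start: joints at [-1.302, 0.469, -0.049, 1.532, 0.024, 1.141, -0.082], TCP at [0.198, 0.645, 0.242] pointing down, gripper open.
Joint ranges: [-2.59, 2.59], [-0.33, 1.99], [-1.39, 1.29], [0.1, 2.45], [-1.04, 4.18], [0.21, 1.99], [-2.66, 2.66]. Speed limits (rad/s): [2.57, 2.57, 3.14, 3.14, 3.14, 3.14, 3.14].

### API

Orientations are given as [roll, pitch, yaw] about the fixed x, y, z axes, in that order (R = Rz(yaw) Ry(pitch) Rx(roll)).
In Python, from plant import robot gives the robot as it stands. Calls block until the motion is done:
- robot.goto(position, orientation): joint-space move of the TCP to a pose.
- robot.move_straight(position, vel=0.15, attitude=None, contact_N=None): straight line of the TCP; attitude=None keeps the orientation; vel is the mean speed in m/s. With contact_N (N) it stops when the force on the tool has changed by that much, and returns True; else False.
- robot.move_joints(angles): joint-space move.
- robot.grip(opening, strength=None): opening from 0.0 (shut) to 1.0 (fully open); strength is the grip in N (None keeps the last); returns when the fingers have stopped.
- robot.sleep(seconds).
- robot.inverse_kinematics(position, orientation): joint angles nearest the present ones, or None.
- robot.sense(): the state.
- robot.grab_frame(name): name is "scene" or "side" or "wrist"; returns a dict with "image" (400x640x3 uint8, red, green, blue), "range_z" (400x640 float32, m along the optical axis (not along the pixel's ray), 0 where there is no reading), "fx", "fy", "cx", "cy" (pixels), "R" (3x3) and "t" (3): a world point X has camera coordinates R X + t. Camera axes: x right, y down, z forward; pixel columns grow to the right and rows downward; lengths in m; the calibration is good to about 2 mm. A picture is of the moment at which its call begins.
A pose or a line that the arm cannot do raises robot.IKError and nothing moves.
- robot.close_job(): hands the job in, once; it reports no verdict.
The state is a dict: "t": time; "joint_pos": joint angles; "joint_velocities": joint speeds; "effort": joint torques, N m; "tcp_pos": TCP position; "tcp_rot": TCP orientation; "wrist_force": force on the tool from outside, world axes, zero at the start; "torque": the same for the moment, N m; "opening": opening from 0.0 (shut) to 1.0 (fully open).
Only numpy, scipy, OpenCV 4.12 (cv2) and the standard library are available. Lean on these libraries where they do the work, as an engineer would, in place of code of your own. Each camera call takes 0.05 s, during which the arm holds its last target.

### The job

A customer's old lock cylinder lies on the black mat beside the stock bins as the sample, and the order goes in the top drawer of the grey cabinet: pull it open, put any cylinder of another shape left in it back in the bins, and lay every cylinder of the sample's shape from the bins, and the sample itself, in the drawer; then push the drawer fully shut. In drawer and bins each cylinder lies flat on the floor, none on another; leave the other stock, the two old cylinders in the scrap tray and the tools where they are.

Things in the scene. Friction and masses are not known exactly. Their poses are not given: they have to be found in the camera images.
- d1_mid (a point): Stock double cylinder: brass profile lock cylinder lying on its side, 60 long; keyhole section 33 across (barrel dia. 17 along one side, stem 10 thick along the other; 17 high at the barrel, 10 at the stem); keyways in both ends, dark cam mid-length; 0.1-0.3 kg. Point: middle of the length and of the 33 mm, 7.5 mm above what it lies on; x along the length, y from barrel to stem. Grip across the 33.
- h1_mid (a point): Stock half cylinder: same section, material and axes as d1 but only 40 mm long, keyway in the -x end and the dark cam at the +x end. Point: middle of the 40 mm length and of the 33 mm width, 7.5 mm above what it lies on.
- t1_mid (a point): Stock thumbturn cylinder: same section and axes as d1, 60 mm long, keyway in the -x end, plus a flat oval thumbturn (17 long, 26 wide, 9 thick) on a 5 mm neck at the +x end, 82 mm overall. Point: middle of the 60 mm body (thumbturn not counted) and of the 33 mm width, 7.5 mm above what it lies on.
- d2_mid (a point): Another stock double cylinder just like d1 (may be absent, as may d1); point and axes as for d1. Stock lies mixed in the three bins.
- d3_mid (a point): Another stock double cylinder just like d1 (may be absent, as may d1); point and axes as for d1. Stock lies mixed in the three bins.
- od_mid (a point): Double cylinder just like d1 left over in the top drawer (may be absent); point and axes as for d1. Leftovers start on the front half of the drawer's floor, side by side about 90 mm apart, lengthwise along the drawer within 0.15 rad, out of sight until it is opened.
- sd_mid (a point): Old double cylinder, same shape, size, point and axes as d1. Of the three old cylinders, the one lying on the black mat is the customer's sample; the other two lie in the white scrap tray.
- h2_mid (a point): Another stock half cylinder just like h1 (may be absent, as may h1); point and axes as for h1. Stock lies mixed in the three bins.
- h3_mid (a point): Another stock half cylinder just like h1 (may be absent, as may h1); point and axes as for h1. Stock lies mixed in the three bins.
- oh_mid (a point): Half cylinder just like h1 left over in the top drawer (may be absent); point and axes as for h1. Leftovers start on the front half of the drawer's floor, side by side about 90 mm apart, lengthwise along the drawer within 0.15 rad, out of sight until it is opened.
- sh_mid (a point): Old half cylinder, same shape, size, point and axes as h1. Of the three old cylinders, the one lying on the black mat is the customer's sample; the other two lie in the white scrap tray.
- t2_mid (a point): Another stock thumbturn cylinder just like t1 (may be absent, as may t1); point and axes as for t1. Stock lies mixed in the three bins.
- t3_mid (a point): Another stock thumbturn cylinder just like t1 (may be absent, as may t1); point and axes as for t1. Stock lies mixed in the three bins.
- ot_mid (a point): Thumbturn cylinder just like t1 left over in the top drawer (may be absent); point and axes as for t1. Leftovers start on the front half of the drawer's floor, side by side about 90 mm apart, lengthwise along the drawer within 0.15 rad, out of sight until it is opened.
- st_mid (a point): Old thumbturn cylinder, same shape, size, point and axes as t1. Of the three old cylinders, the one lying on the black mat is the customer's sample; the other two lie in the white scrap tray.
- mat_top (a point): Centre of the top of the black rubber pinning mat, 150 (x) x 140 (y) mm, 4 mm thick, fixed. At the start the sample lies on it, within 50 mm of this point; later it may get knocked a few cm.
- scrap: White plastic scrap tray 150 (x) x 135 (y) mm, rim 22 mm high, floor 4 mm thick, fixed, to the right of the mat as the robot sees it. Origin: centre of its underside.
- bins: Dark wooden stock tray, fixed, 296 (x) x 304 (y) mm, rim 30 mm high, floor 4 mm thick, split by two 26 mm high, 4 mm thick partitions along x into three bins side by side, each 96 mm wide (y). Up to three cylinders lie in a row in each bin, about 93 mm apart, lengthwise along x within 0.15 rad, either way round; shapes are mixed. Origin: centre of its underside.
- cab_drawer0 (a joint): Travel of the top drawer of the grey two-drawer cabinet, m: 0 shut, 0.198 fully out. It slides freely (about 1 N), stays where it is left, and may start up to 20 mm ajar.
- cab_drawer0_handle (a point): Middle of the top drawer's bar handle: level round bar 11 mm thick, 120 mm long, its centre line 35 mm clear of the drawer front, 38 mm below the cabinet's top and 112 mm above the bench; moves with the drawer. +x points into the cabinet (pull to -x to open, push to +x to shut), y along the bar.
- drawer_in (a point): Point on the inner floor of the top drawer, midway across, 68 mm behind the inner face of its front and 85 mm above the bench; moves with it, axes as the handle's. Inside, the drawer is 235 mm (x = -68 to 167) by 298 mm (y); walls 43 mm, front 52 mm and cabinet top 65 mm above the floor. With the drawer out by d (mm) it is open from above up to x = d - 74.
- driver: Yellow-handled screwdriver, 170 mm, lying loose behind the bins; a bystander.
- follower: Aluminium plug follower rod, 110 mm long and 13 mm thick, lying loose in front of the mat; a bystander.
- tweezers: Steel tweezers, 110 mm, lying loose behind the bins; a bystander.
Not all that is in view belongs to the job. Leave any yellow look-alike of the scrap alone.

How it is judged:
On the way, in this order (a step that is already met when the one before it is completed fails the run):
1. the top drawer is pulled open (value of joint cab_drawer0 above 0.1 m), for 0.2 s.
2. with the drawer still open, the sample and every cylinder of its shape lie flat on its floor, left-overs of other shapes lie flat in the bins, the others are left alone (value of joint cab_drawer0 above 0.06 m and (((x of sd_mid in the frame of drawer_in between -0.072 and 0.172 m and y of sd_mid in the frame of drawer_in between -0.152 and 0.152 m and z of sd_mid in the frame of drawer_in between 0 and 0.014 m) and (x of od_mid in the frame of drawer_in between -0.072 and 0.172 m and y of od_mid in the frame of drawer_in between -0.152 and 0.152 m and z of od_mid in the frame of drawer_in between 0 and 0.014 m) and (x of d1_mid in the frame of drawer_in between -0.072 and 0.172 m and y of d1_mid in the frame of drawer_in between -0.152 and 0.152 m and z of d1_mid in the frame of drawer_in between 0 and 0.014 m) and (x of d2_mid in the frame of drawer_in between -0.072 and 0.172 m and y of d2_mid in the frame of drawer_in between -0.152 and 0.152 m and z of d2_mid in the frame of drawer_in between 0 and 0.014 m) and (x of d3_mid in the frame of drawer_in between -0.072 and 0.172 m and y of d3_mid in the frame of drawer_in between -0.152 and 0.152 m and z of d3_mid in the frame of drawer_in between 0 and 0.014 m) and horizontal distance between each of sh_mid, st_mid and scrap below 0.11 m and (x of oh_mid in the frame of bins between -0.15 and 0.15 m and y of oh_mid in the frame of bins between -0.154 and 0.154 m and z of oh_mid in the frame of bins between 0.004 and 0.018 m) and distance of each of h1_mid, h2_mid, h3_mid, t1_mid, t2_mid, t3_mid from where it was at the start of the episode below 0.06 m and (x of ot_mid in the frame of bins between -0.15 and 0.15 m and y of ot_mid in the frame of bins between -0.154 and 0.154 m and z of ot_mid in the frame of bins between 0.004 and 0.018 m)) or ((x of sh_mid in the frame of drawer_in between -0.072 and 0.172 m and y of sh_mid in the frame of drawer_in between -0.152 and 0.152 m and z of sh_mid in the frame of drawer_in between 0 and 0.014 m) and (x of oh_mid in the frame of drawer_in between -0.072 and 0.172 m and y of oh_mid in the frame of drawer_in between -0.152 and 0.152 m and z of oh_mid in the frame of drawer_in between 0 and 0.014 m) and (x of h1_mid in the frame of drawer_in between -0.072 and 0.172 m and y of h1_mid in the frame of drawer_in between -0.152 and 0.152 m and z of h1_mid in the frame of drawer_in between 0 and 0.014 m) and (x of h2_mid in the frame of drawer_in between -0.072 and 0.172 m and y of h2_mid in the frame of drawer_in between -0.152 and 0.152 m and z of h2_mid in the frame of drawer_in between 0 and 0.014 m) and (x of h3_mid in the frame of drawer_in between -0.072 and 0.172 m and y of h3_mid in the frame of drawer_in between -0.152 and 0.152 m and z of h3_mid in the frame of drawer_in between 0 and 0.014 m) and horizontal distance between each of sd_mid, st_mid and scrap below 0.11 m and (x of od_mid in the frame of bins between -0.15 and 0.15 m and y of od_mid in the frame of bins between -0.154 and 0.154 m and z of od_mid in the frame of bins between 0.004 and 0.018 m) and distance of each of d1_mid, d2_mid, d3_mid, t1_mid, t2_mid, t3_mid from where it was at the start of the episode below 0.06 m and (x of ot_mid in the frame of bins between -0.15 and 0.15 m and y of ot_mid in the frame of bins between -0.154 and 0.154 m and z of ot_mid in the frame of bins between 0.004 and 0.018 m)) or ((x of st_mid in the frame of drawer_in between -0.072 and 0.172 m and y of st_mid in the frame of drawer_in between -0.152 and 0.152 m and z of st_mid in the frame of drawer_in between 0 and 0.014 m) and (x of ot_mid in the frame of drawer_in between -0.072 and 0.172 m and y of ot_mid in the frame of drawer_in between -0.152 and 0.152 m and z of ot_mid in the frame of drawer_in between 0 and 0.014 m) and (x of t1_mid in the frame of drawer_in between -0.072 and 0.172 m and y of t1_mid in the frame of drawer_in between -0.152 and 0.152 m and z of t1_mid in the frame of drawer_in between 0 and 0.014 m) and (x of t2_mid in the frame of drawer_in between -0.072 and 0.172 m and y of t2_mid in the frame of drawer_in between -0.152 and 0.152 m and z of t2_mid in the frame of drawer_in between 0 and 0.014 m) and (x of t3_mid in the frame of drawer_in between -0.072 and 0.172 m and y of t3_mid in the frame of drawer_in between -0.152 and 0.152 m and z of t3_mid in the frame of drawer_in between 0 and 0.014 m) and horizontal distance between each of sd_mid, sh_mid and scrap below 0.11 m and (x of od_mid in the frame of bins between -0.15 and 0.15 m and y of od_mid in the frame of bins between -0.154 and 0.154 m and z of od_mid in the frame of bins between 0.004 and 0.018 m) and distance of each of d1_mid, d2_mid, d3_mid, h1_mid, h2_mid, h3_mid from where it was at the start of the episode below 0.06 m and (x of oh_mid in the frame of bins between -0.15 and 0.15 m and y of oh_mid in the frame of bins between -0.154 and 0.154 m and z of oh_mid in the frame of bins between 0.004 and 0.018 m)))), for 0.2 s.
At the end, for the whole second after the job is handed in: Top drawer shut to 8 mm; the sample and every stock or left-over cylinder of its shape flat on its floor (centre under 14 mm above it); left-overs of other shapes flat in the bins; the other old ones within 11 cm of the scrap tray's centre; other stock within 6 cm of its start (value of joint cab_drawer0 below 0.008 m and (((x of sd_mid in the frame of drawer_in between -0.072 and 0.172 m and y of sd_mid in the frame of drawer_in between -0.152 and 0.152 m and z of sd_mid in the frame of drawer_in between 0 and 0.014 m) and (x of od_mid in the frame of drawer_in between -0.072 and 0.172 m and y of od_mid in the frame of drawer_in between -0.152 and 0.152 m and z of od_mid in the frame of drawer_in between 0 and 0.014 m) and (x of d1_mid in the frame of drawer_in between -0.072 and 0.172 m and y of d1_mid in the frame of drawer_in between -0.152 and 0.152 m and z of d1_mid in the frame of drawer_in between 0 and 0.014 m) and (x of d2_mid in the frame of drawer_in between -0.072 and 0.172 m and y of d2_mid in the frame of drawer_in between -0.152 and 0.152 m and z of d2_mid in the frame of drawer_in between 0 and 0.014 m) and (x of d3_mid in the frame of drawer_in between -0.072 and 0.172 m and y of d3_mid in the frame of drawer_in between -0.152 and 0.152 m and z of d3_mid in the frame of drawer_in between 0 and 0.014 m) and horizontal distance between each of sh_mid, st_mid and scrap below 0.11 m and (x of oh_mid in the frame of bins between -0.15 and 0.15 m and y of oh_mid in the frame of bins between -0.154 and 0.154 m and z of oh_mid in the frame of bins between 0.004 and 0.018 m) and distance of each of h1_mid, h2_mid, h3_mid, t1_mid, t2_mid, t3_mid from where it was at the start of the episode below 0.06 m and (x of ot_mid in the frame of bins between -0.15 and 0.15 m and y of ot_mid in the frame of bins between -0.154 and 0.154 m and z of ot_mid in the frame of bins between 0.004 and 0.018 m)) or ((x of sh_mid in the frame of drawer_in between -0.072 and 0.172 m and y of sh_mid in the frame of drawer_in between -0.152 and 0.152 m and z of sh_mid in the frame of drawer_in between 0 and 0.014 m) and (x of oh_mid in the frame of drawer_in between -0.072 and 0.172 m and y of oh_mid in the frame of drawer_in between -0.152 and 0.152 m and z of oh_mid in the frame of drawer_in between 0 and 0.014 m) and (x of h1_mid in the frame of drawer_in between -0.072 and 0.172 m and y of h1_mid in the frame of drawer_in between -0.152 and 0.152 m and z of h1_mid in the frame of drawer_in between 0 and 0.014 m) and (x of h2_mid in the frame of drawer_in between -0.072 and 0.172 m and y of h2_mid in the frame of drawer_in between -0.152 and 0.152 m and z of h2_mid in the frame of drawer_in between 0 and 0.014 m) and (x of h3_mid in the frame of drawer_in between -0.072 and 0.172 m and y of h3_mid in the frame of drawer_in between -0.152 and 0.152 m and z of h3_mid in the frame of drawer_in between 0 and 0.014 m) and horizontal distance between each of sd_mid, st_mid and scrap below 0.11 m and (x of od_mid in the frame of bins between -0.15 and 0.15 m and y of od_mid in the frame of bins between -0.154 and 0.154 m and z of od_mid in the frame of bins between 0.004 and 0.018 m) and distance of each of d1_mid, d2_mid, d3_mid, t1_mid, t2_mid, t3_mid from where it was at the start of the episode below 0.06 m and (x of ot_mid in the frame of bins between -0.15 and 0.15 m and y of ot_mid in the frame of bins between -0.154 and 0.154 m and z of ot_mid in the frame of bins between 0.004 and 0.018 m)) or ((x of st_mid in the frame of drawer_in between -0.072 and 0.172 m and y of st_mid in the frame of drawer_in between -0.152 and 0.152 m and z of st_mid in the frame of drawer_in between 0 and 0.014 m) and (x of ot_mid in the frame of drawer_in between -0.072 and 0.172 m and y of ot_mid in the frame of drawer_in between -0.152 and 0.152 m and z of ot_mid in the frame of drawer_in between 0 and 0.014 m) and (x of t1_mid in the frame of drawer_in between -0.072 and 0.172 m and y of t1_mid in the frame of drawer_in between -0.152 and 0.152 m and z of t1_mid in the frame of drawer_in between 0 and 0.014 m) and (x of t2_mid in the frame of drawer_in between -0.072 and 0.172 m and y of t2_mid in the frame of drawer_in between -0.152 and 0.152 m and z of t2_mid in the frame of drawer_in between 0 and 0.014 m) and (x of t3_mid in the frame of drawer_in between -0.072 and 0.172 m and y of t3_mid in the frame of drawer_in between -0.152 and 0.152 m and z of t3_mid in the frame of drawer_in between 0 and 0.014 m) and horizontal distance between each of sd_mid, sh_mid and scrap below 0.11 m and (x of od_mid in the frame of bins between -0.15 and 0.15 m and y of od_mid in the frame of bins between -0.154 and 0.154 m and z of od_mid in the frame of bins between 0.004 and 0.018 m) and distance of each of d1_mid, d2_mid, d3_mid, h1_mid, h2_mid, h3_mid from where it was at the start of the episode below 0.06 m and (x of oh_mid in the frame of bins between -0.15 and 0.15 m and y of oh_mid in the frame of bins between -0.154 and 0.154 m and z of oh_mid in the frame of bins between 0.004 and 0.018 m)))); the robot touches nothing.
It fails at once if a tool on the bench (screwdriver, plug follower, tweezers) is knocked more than 6 cm away (distance of any of driver, follower, tweezers from where it was at the start of the episode above 0.06 m).
Of od, oh, ot only 2 to 3 are there at a start; the rules pass over those that are not, and their reading is None.
Of d1, d2, d3 only 2 to 3 are there at a start; the rules pass over those that are not, and their reading is None.
Of h1, h2, h3 only 2 to 3 are there at a start; the rules pass over those that are not, and their reading is None.
Of t1, t2, t3 only 2 to 3 are there at a start; the rules pass over those that are not, and their reading is None.
At some moment in a run one of sd, sh, st may be knocked a few centimetres aside while the robot is not near it.
Once in a run the grip may slacken for a moment while it holds something.
It also fails if it takes over 210 s, if anything falls off the work surface, if the arm or the gripper's body presses on something with over 40 N, if the wrist force passes 120 N, or if a joint passes its speed limit or range.

## Working session

There is one attempt and no reset: what is moved stays moved. The work goes in short steps, each a Python script; the robot and the scene stay as the last script left them, time stands still between calls to the robot, and variables do not carry over. Pictures are saved under pics/ and viewed, and the job is handed in when it is done.

```bash
ls; mkdir -p pics; cat > h.py <<'E'
import numpy as np, cv2
from plant import robot
def snap(cam,name,crop=None,scale=1):
    f=robot.grab_frame(cam); im=f["image"][:,:,::-1].copy()
    np.savez('/tmp/%s.npz'%name,**f)
    cv2.imwrite('pics/%s.png'%name,im); return f
def px(f,u,v,z=None):
    """world point at pixel; if z given intersect plane z else use depth"""
    R=np.array(f["R"]);t=np.array(f["t"])
    d=np.array([(u-f["cx"])/f["fx"],(v-f["cy"])/f["fy"],1.0])
    if z is None:
        dd=f["range_z"][int(round(v)),int(round(u))]; return R.T@(d*dd-t)
    c=-R.T@t; w=R.T@d; return c+w*(z-c[2])/w[2]
E
python3 - <<'E'
from h import *
s=robot.sense();print(s["t"],s["tcp_pos"],s["tcp_rot"],robot.nose_length)
for c in("scene","side","wrist"):
    f=snap(c,c+"0");R=np.array(f["R"]);print(c,-R.T@np.array(f["t"]),f["fx"])
E
```

```text
pics
0.0 [0.19788153 0.64476148 0.24124717] [3.14152918e+00 1.94950338e-03 1.27301203e+00] 0.011
scene [ 1.2064701  -0.6625245   0.99942831] 433.30352036215174
side [ 0.11609434 -1.05565349  1.05230591] 418.7657112315591
wrist [0.12260285 0.66816624 0.37288903] 347.2014031809365
```

View pics/scene0.png

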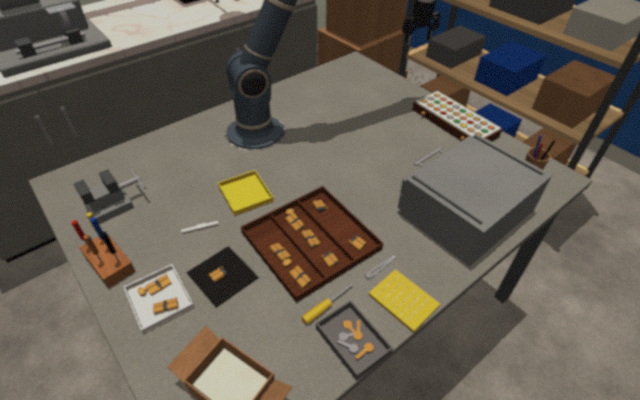

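View pics/side0.png

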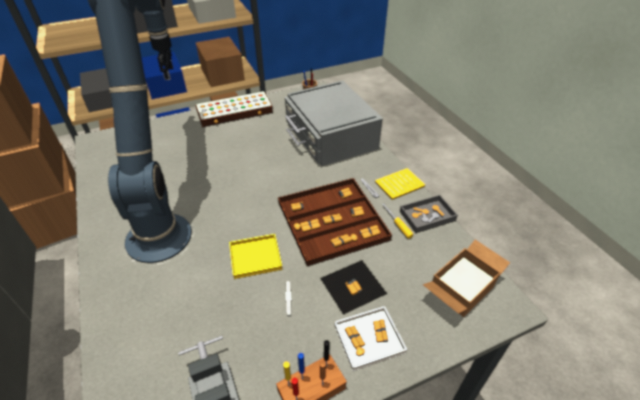

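View pics/wrist0.png

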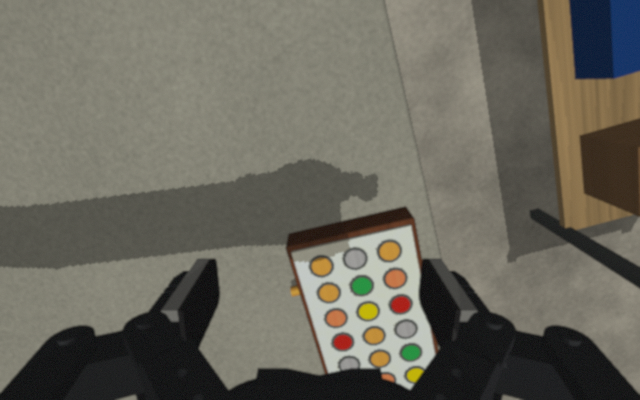

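```bash
cat >> h.py <<'E'
def rect(f,x0,x1,y0,y1,z,s=0.001):
    """top view on plane z: row = x decreasing (up=+x), col = y decreasing"""
    nx=int((x1-x0)/s);ny=int((y1-y0)/s)
    X,Y=np.meshgrid(x1-np.arange(nx)*s,y1-np.arange(ny)*s,indexing='ij')
    P=np.stack([X,Y,np.full_like(X,z)],-1)@np.array(f["R"]).T+np.array(f["t"])
    u=(f["fx"]*P[...,0]/P[...,2]+f["cx"]).astype(np.float32);v=(f["fy"]*P[...,1]/P[...,2]+f["cy"]).astype(np.float32)
    return cv2.remap(np.array(f["image"])[:,:,::-1].copy(),u,v,cv2.INTER_CUBIC)
def cloud(f):
    v,u=np.mgrid[0:400,0:640];d=f["range_z"]
    C=np.stack([(u-f["cx"])/f["fx"]*d,(v-f["cy"])/f["fy"]*d,d],-1)
    return (C-np.array(f["t"]))@np.array(f["R"])
E
python3 - <<'E'
from h import *
f=np.load('/tmp/scene0.npz')
for n,u,v in [("mat",222,275),("scrap",158,297),("bins",312,241),("cabtopfront",455,185),("handle L",418,162),("handleR",475,215),("c1",405,181),("c2",457,253)]:
    print(n,px(f,u,v).round(3))
g=np.load('/tmp/side0.npz')
for n,u,v in [("mat",353,287),("scrap",370,337),("bins",334,220),("handle top",292,118),("hb",312,146)]: print(n,px(g,u,v).round(3))
for n,k in(("scene",f),("side",g)):
    a=rect(k,.3,1.0,-.45,.35,.012); cv2.imwrite('pics/rect_%s.png'%n,cv2.resize(a,None,fx=.75,fy=.75) if 0 else a[:600])
E
```

```text
mat [ 0.512 -0.435  0.016]
scrap [ 0.46  -0.599  0.005]
bins [ 0.574 -0.172  0.019]
cabtopfront [0.753 0.208 0.15 ]
handle L [0.597 0.234 0.118]
handleR [0.86  0.159 0.148]
c1 [0.64  0.126 0.132]
c2 [0.864 0.128 0.011]
mat [ 0.495 -0.447  0.013]
scrap [ 0.467 -0.601  0.004]
bins [ 0.559 -0.183  0.016]
handle top [0.622 0.363 0.083]
hb [0.627 0.164 0.071]
```

```bash
python3 - <<'E'
import cv2
for n in("scene","side"):
    pass
import numpy as np
f=cv2.imread('pics/scene0.png')
cv2.imwrite('pics/c1.png',cv2.resize(f[180:340,110:390],None,fx=2.8,fy=2.8,interpolation=cv2.INTER_CUBIC))
E
```

```text
(no output)
```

View pics/c1.png

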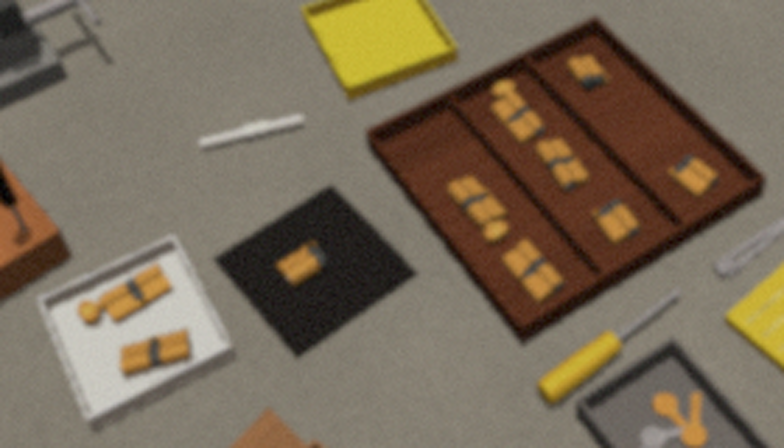

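View pics/rect_side.png

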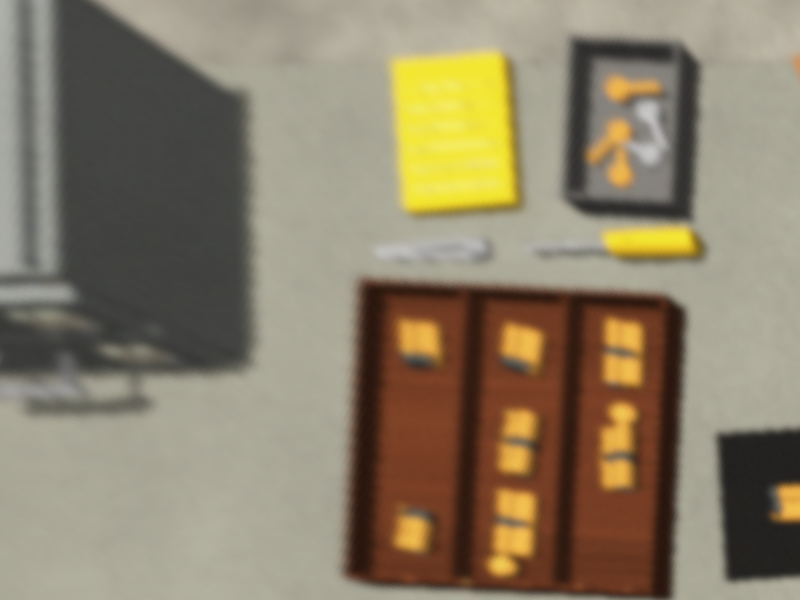

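```bash
python3 - <<'E'
from h import *
f=np.load('/tmp/scene0.npz');g=np.load('/tmp/side0.npz')
a=rect(g,.5,.9,0,.5,.112);b=rect(f,.5,.9,0,.5,.112)
cv2.imwrite('pics/hs.png',a);cv2.imwrite('pics/hf.png',b)
# top face of cabinet
for k in(f,g):
    P=cloud(k).reshape(-1,3);m=(abs(P[:,2]-.150)<.004)&(P[:,0]>.5)&(P[:,1]>0)&(P[:,1]<.5)
    r=cv2.minAreaRect((P[m][:,:2]*1000).astype(np.float32));print(m.sum(),r)
    m=(abs(P[:,2]-.112)<.012)&(P[:,0]>.5)&(P[:,0]<.66)&(P[:,1]>0.05)&(P[:,1]<.5)
    Q=P[m];print(Q.min(0),Q.max(0),len(Q))
E
```

```text
7007 ((774.868896484375, 293.1771545410156), (267.8474426269531, 347.34979248046875), 1.0817277431488037)
[0.5851791  0.11807786 0.10019091] [0.65994202 0.35379663 0.12381279] 170
2757 ((1399.39599609375, 237.06089782714844), (1522.2650146484375, 495.2221374511719), 0.9241020679473877)
[0.58173694 0.11263266 0.1002557 ] [0.65889528 0.45213152 0.12380799] 296
```

View pics/hs.png

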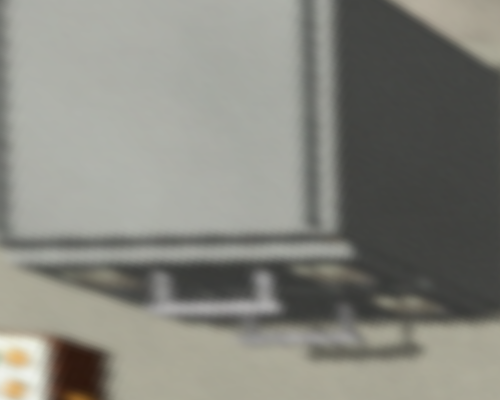

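View pics/hf.png

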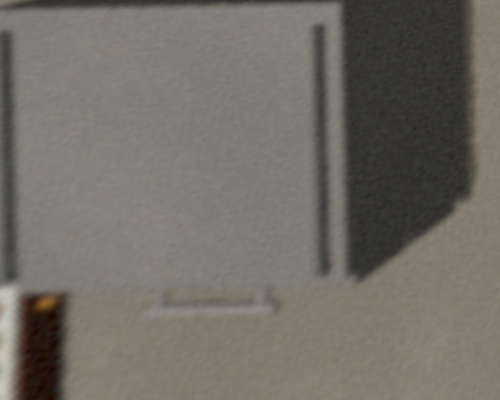

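```bash
python3 - <<'E'
from h import *
robot.goto([0.591,0.286,0.25],[np.pi,0,0.02])
robot.grip(0.4,60)
f=snap("wrist","w1");s=robot.sense();print(s["t"],s["tcp_pos"],s["tcp_rot"],s["opening"])
cv2.imwrite('pics/w1r.png',rect(f,.45,.75,.1,.5,.112))
E
```

```text
2.675 [0.59100611 0.28598749 0.25002594] [-3.14156769e+00  3.68892061e-06  1.99697023e-02] 0.3997851665055434
```

View pics/w1r.png

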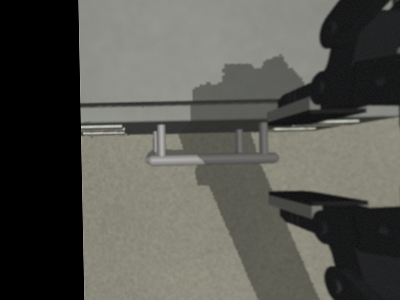

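View pics/w1.png

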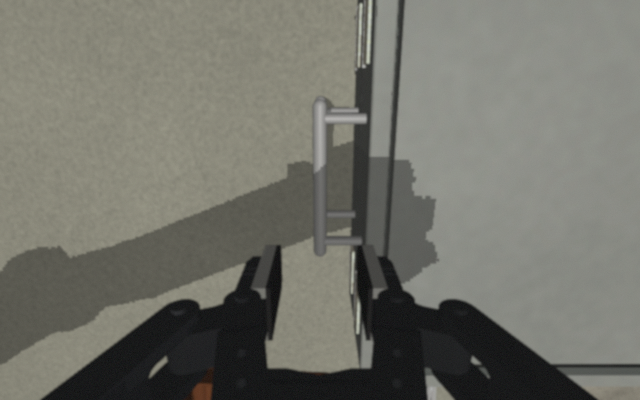

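```bash
python3 - <<'E'
from h import *
robot.grip(0.33,60)
robot.move_straight([0.592,0.2865,0.20])
c=robot.move_straight([0.592,0.2865,0.104],contact_N=8);print(c,robot.sense()["tcp_pos"])
if not c:
    robot.grip(0,60);print(robot.sense()["opening"],robot.sense()["tcp_pos"])
    y=0.017
    robot.move_straight([0.592-.194*np.cos(y),0.2865-.194*np.sin(y),0.104],vel=.12,contact_N=25)
    s=robot.sense();print(s["t"],s["tcp_pos"],s["wrist_force"])
    robot.grip(0.33); p=np.array(robot.sense()["tcp_pos"])
    robot.move_straight([p[0],p[1],.26])
    robot.goto([.53,.22,.34],[np.pi,0,np.pi/2])
    snap("scene","scene2");f=snap("wrist","w2");s=robot.sense();print(s["t"],s["tcp_pos"])
    cv2.imwrite('pics/w2r.png',cv2.resize(rect(f,.36,.70,.08,.48,.092),None,fx=1.7,fy=1.7))
E
```

```text
True [0.59193262 0.28632266 0.10629872]
```

```bash
python3 - <<'E'
from h import *
s=robot.sense();print(s["wrist_force"])
robot.grip(0,60);s=robot.sense();print(s["opening"],s["tcp_pos"],s["wrist_force"])
y=0.017
c=robot.move_straight([0.592-.194*np.cos(y),0.2865-.194*np.sin(y),0.1063],vel=.12,contact_N=30)
s=robot.sense();print(c,s["t"],s["tcp_pos"],s["wrist_force"])
robot.grip(0.33); p=np.array(robot.sense()["tcp_pos"])
robot.move_straight([p[0],p[1],.26])
robot.goto([.53,.22,.34],[np.pi,0,np.pi/2])
snap("scene","scene2");f=snap("wrist","w2");s=robot.sense();print(s["t"],s["tcp_pos"])
cv2.imwrite('pics/w2r.png',cv2.resize(rect(f,.36,.70,.08,.48,.092),None,fx=1.7,fy=1.7))
E
```

```text
[-0.8039533  -0.27648297  6.57825886]
0.0999137908231277 [0.59132127 0.28611966 0.10518039] [ 0.18948246 -0.16696259  6.61137988]
False 6.0833 [0.39712318 0.28185053 0.10527016] [ -0.32096242  -5.12030542 -11.04482663]
9.2583 [0.5296336  0.22032625 0.33966597]
```

View pics/scene2.png

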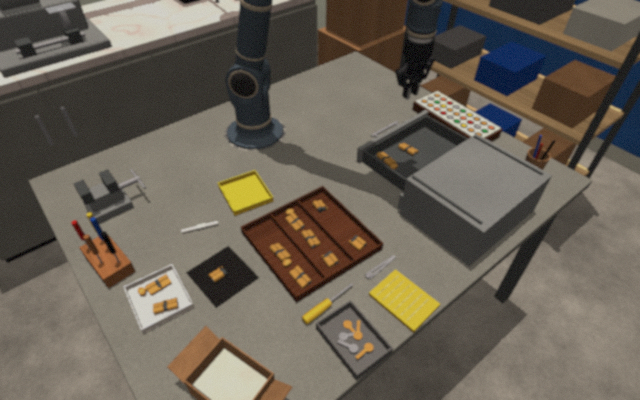

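View pics/w2.png

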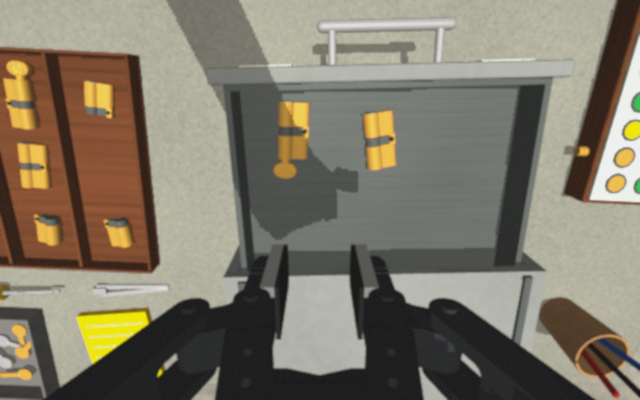

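View pics/w2r.png

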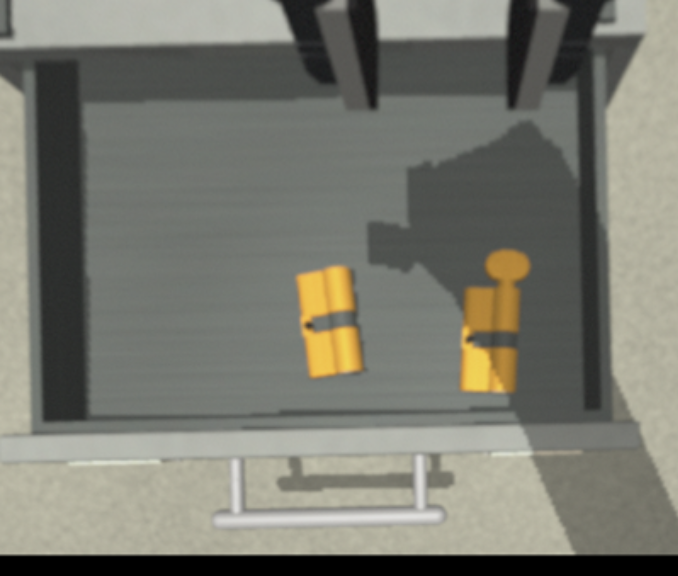

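```bash
cat >> h.py <<'E'
def grasp(x,y,yaw,floor,op=0.75,N=60,lift=None,hov=0.12):
    robot.goto([x,y,floor+hov],[np.pi,0,yaw])
    robot.grip(op,N)
    z=floor+.0135
    robot.move_straight([x,y,z+.03],vel=.15)
    c=robot.move_straight([x,y,z],vel=.06,contact_N=12)
    s=robot.sense();print("down",c,np.round(s["tcp_pos"],4),np.round(s["wrist_force"],1))
    robot.grip(0,N);s=robot.sense();print("grip",round(s["opening"]*85,1),np.round(s["tcp_pos"],4))
    robot.move_straight([x,y,lift or floor+hov],vel=.2)
    s=robot.sense();print("lift",round(s["opening"]*85,1),np.round(s["wrist_force"],1),s["t"])
def place(x,y,yaw,floor,op=0.6,hov=0.12,N=None):
    robot.goto([x,y,floor+hov],[np.pi,0,yaw])
    s=robot.sense();print("pre",round(s["opening"]*85,1),np.round(s["wrist_force"],1))
    z=floor+.0145
    robot.move_straight([x,y,z+.025],vel=.15)
    c=robot.move_straight([x,y,z],vel=.05,contact_N=10)
    s=robot.sense();print("down",c,np.round(s["tcp_pos"],4),round(s["opening"]*85,1))
    robot.grip(op)
    robot.move_straight([x,y,floor+hov],vel=.2)
    print("t",robot.sense()["t"])
E
python3 - <<'E'
from h import *
print(robot.sense()["wrist_force"])
grasp(.5106,.2865,np.pi/2+.125,.085,lift=.25)
robot.goto([.60,-.17,.36],[np.pi,0,np.pi/2])
f=snap("wrist","w3");s=robot.sense();print(s["t"],s["opening"]*85)
cv2.imwrite('pics/w3r.png',cv2.resize(rect(f,.40,.74,-.37,.0,.012),None,fx=1.7,fy=1.7))
snap("scene","scene3")
E
```

```text
[ 0.57831206 -0.00120353  0.16904661]
down False [0.5106 0.2865 0.0983] [-0.4 -1.  -0.3]
grip 30.2 [0.5111 0.2865 0.0993]
lift 30.2 [-0.7  0.3 -2.3] 12.975
14.7667 29.635327461776004
```

View pics/w3.png

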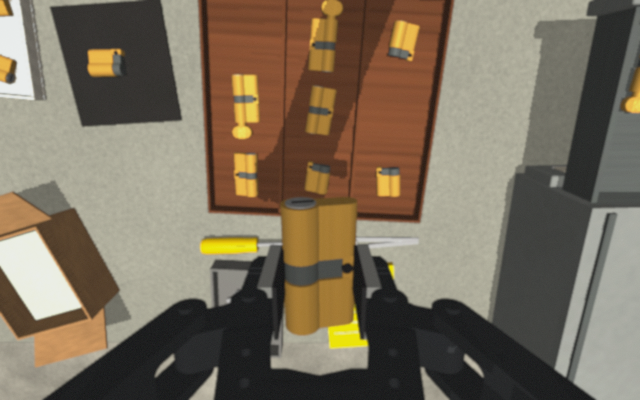

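View pics/w3r.png

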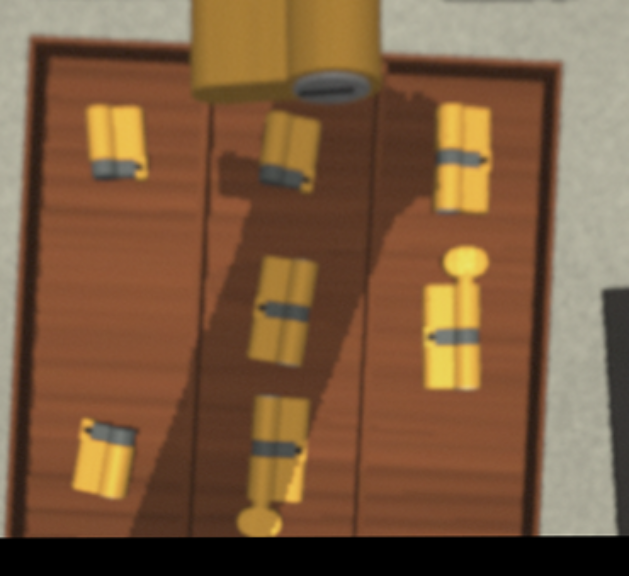

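```bash
python3 - <<'E'
from h import *
H=np.pi/2
place(.5635,-.0665,H-.04,.004)
grasp(.6565,-.0688,H+.08,.004,op=.6,lift=.22)
place(.49,.36,H+.02,.085,op=.7)
f=snap("scene","scene4");s=robot.sense();print(s["t"])
cv2.imwrite('pics/s4.png',cv2.resize(f["image"][100:330,100:480,::-1],None,fx=2.1,fy=2.1,interpolation=cv2.INTER_CUBIC))
E
```

```text
pre 29.4 [-0.8  0.2 -1.4]
down True [ 0.563  -0.0662  0.0183] 29.6
t 18.0667
down False [ 0.6565 -0.0689  0.0173] [-0.4 -0.4  0.5]
grip 29.7 [ 0.657  -0.0689  0.0183]
lift 30.0 [ 0.4 -1.1 -2. ] 21.5417
pre 29.6 [ 0.1  1.  -1.5]
down True [0.4898 0.3598 0.0993] 29.8
t 25.5167
25.5667
```

View pics/s4.png

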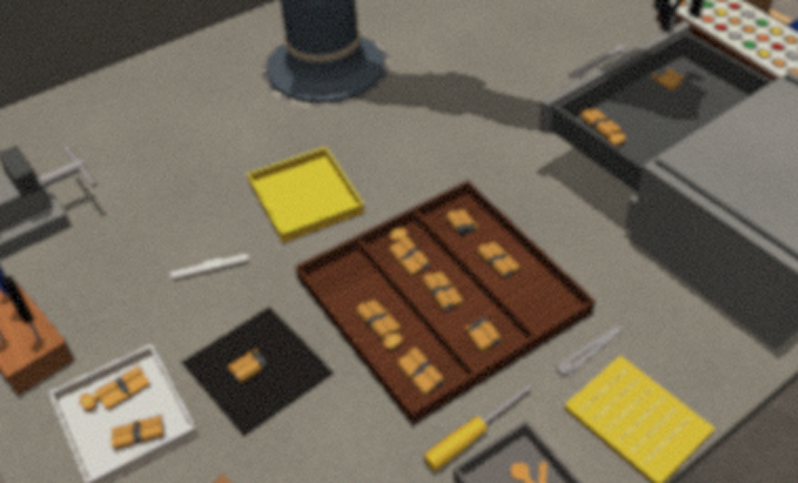

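```bash
python3 - <<'E'
from h import *
H=np.pi/2
grasp(.5006,.1915,H-.03,.085,op=.6,lift=.22)
place(.6425,-.070,H-.04,.004)
grasp(.6512,-.1703,H-.14,.004,op=.6,lift=.22)
place(.49,.275,H+.02,.085,op=.7)
grasp(.470,-.0612,H-.15,.004,op=.6,lift=.22)
place(.555,.36,H+.02,.085,op=.7)
f=snap("scene","scene5")
robot.goto([.55,-.43,.30],[np.pi,0,H])
w=snap("wrist","w5");s=robot.sense();print(s["t"])
cv2.imwrite('pics/w5r.png',cv2.resize(rect(w,.38,.62,-.53,-.34,.016),None,fx=2.4,fy=2.4))
cv2.imwrite('pics/s5.png',cv2.resize(f["image"][100:330,100:480,::-1],None,fx=2.1,fy=2.1,interpolation=cv2.INTER_CUBIC))
E
```

```text
down False [0.5007 0.1914 0.0983] [-0.5  0.   0.2]
grip 29.9 [0.5013 0.1915 0.0993]
lift 29.4 [ 0.2 -0.1 -2.5] 28.925
pre 29.8 [ 0.1 -0.1 -0.8]
down True [ 0.642  -0.0698  0.0183] 29.6
t 32.35
down False [ 0.6512 -0.1704  0.0173] [0.4 0.  0.3]
grip 30.3 [ 0.6517 -0.1705  0.0183]
lift 29.8 [-0.7  0.6 -2.3] 35.85
pre 29.8 [-0.6 -0.5 -1.6]
down True [0.4898 0.2749 0.0993] 29.8
t 39.875
down False [ 0.4699 -0.0614  0.0173] [-0.2  0.3  0.5]
grip 30.0 [ 0.4702 -0.0615  0.0182]
lift 29.6 [-0.4 -0.3 -0.3] 44.225
pre 29.6 [ 0.2 -0.4 -0.7]
down True [0.5549 0.3599 0.0993] 30.1
t 48.1
51.0
```

View pics/s5.png

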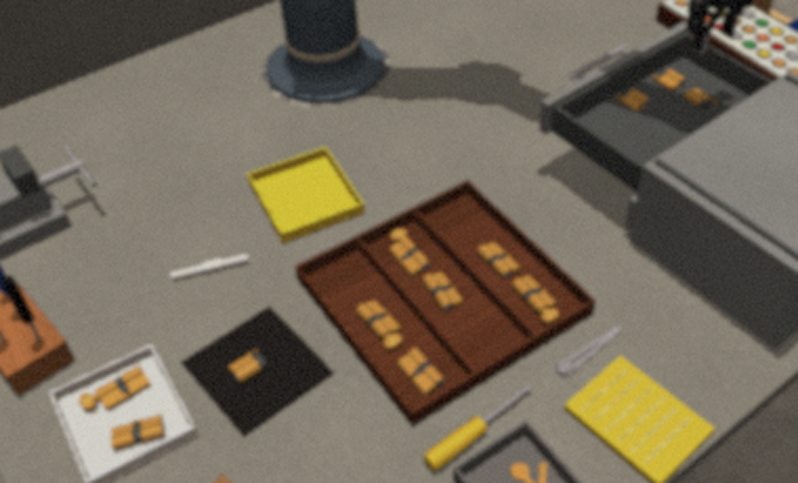

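View pics/w5.png

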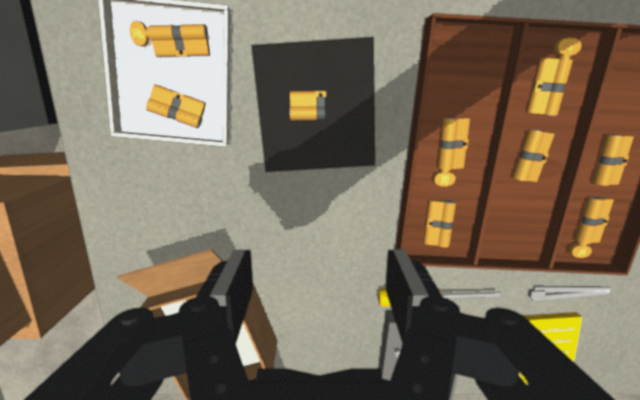

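View pics/w5r.png

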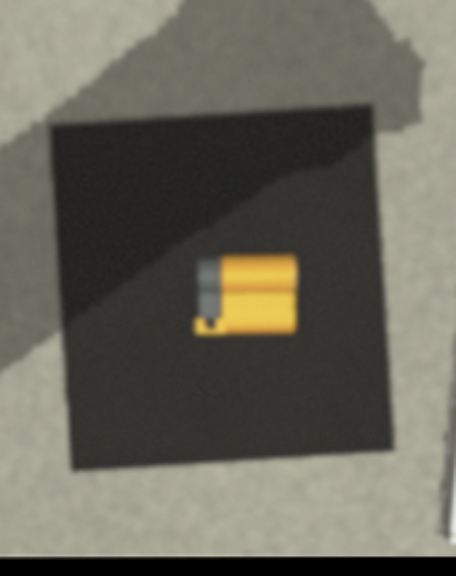

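```bash
python3 - <<'E'
from h import *
H=np.pi/2
grasp(.4975,-.4425,0.02,.004,op=.7,lift=.25)
robot.goto([.55,.0,.30],[np.pi,0,H])
place(.56,.275,H+.02,.085,op=.65)
robot.goto([.53,.20,.36],[np.pi,0,H])
w=snap("wrist","w6");f=snap("scene","scene6");print(robot.sense()["t"])
cv2.imwrite('pics/w6r.png',cv2.resize(rect(w,.36,.70,.08,.48,.092),None,fx=1.7,fy=1.7))
P=cloud(w).reshape(-1,3)
m=(abs(P[:,0]-.525)<.08)&(abs(P[:,1]-.285)<.12);print(np.percentile(P[m][:,2],[1,50,99]))
E
```

```text
down False [ 0.4974 -0.4426  0.0174] [ 0.  -0.2  0.3]
grip 29.5 [ 0.4978 -0.443   0.0183]
lift 29.6 [ 0.2 -0.8 -1.3] 55.2917
pre 29.9 [-0.6 -0.7 -0.6]
down True [0.5599 0.2751 0.0993] 29.7
t 60.3083
61.1417
[0.0834891  0.36080726 0.48986167]
```

View pics/w6.png

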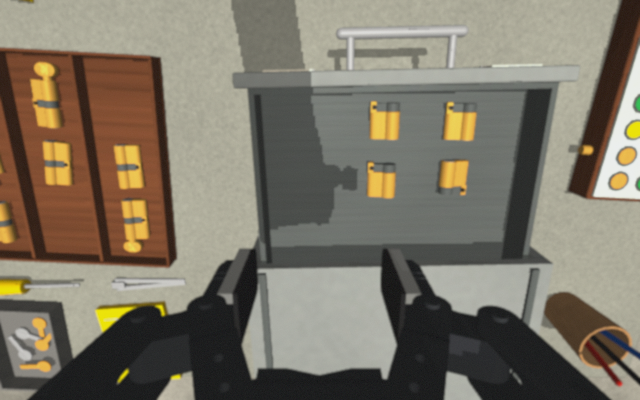

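View pics/w6r.png

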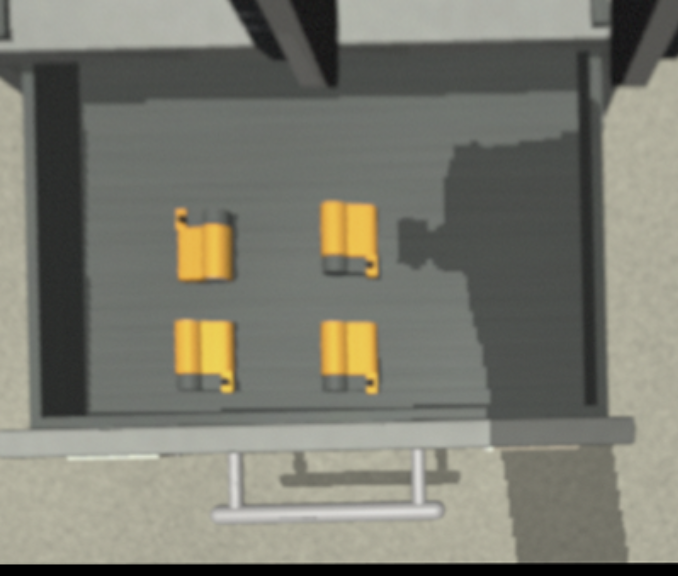

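View pics/scene6.png

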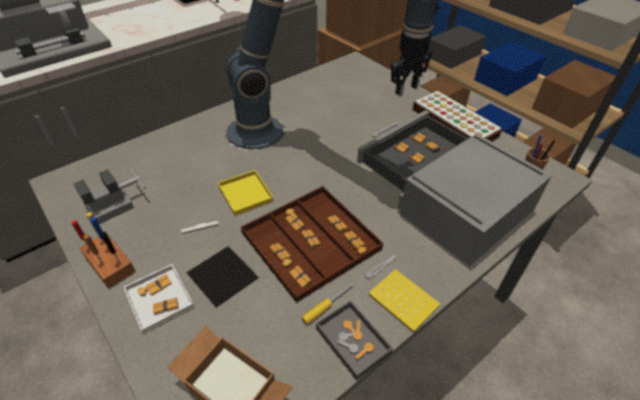

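```bash
python3 - <<'E'
from h import *
y=.017
robot.goto([.398,.283,.24],[np.pi,0,.02])
robot.grip(.5,60)
robot.move_straight([.398,.283,.125],vel=.15)
c=robot.move_straight([.398,.283,.106],vel=.06,contact_N=10);print(c,robot.sense()["tcp_pos"],robot.sense()["wrist_force"])
robot.grip(0,60);s=robot.sense();print(s["opening"]*85,s["tcp_pos"])
p=np.array(s["tcp_pos"]);u=np.array([np.cos(y),np.sin(y),0])
c=robot.move_straight(p+.17*u,vel=.08,contact_N=25);print(c,robot.sense()["tcp_pos"],robot.sense()["wrist_force"])
c=robot.move_straight(p+.21*u,vel=.03,contact_N=22);s=robot.sense();print(c,s["tcp_pos"],s["wrist_force"],s["t"])
snap("side","side7")
E
```

```text
True [0.39976492 0.28369071 0.106749  ] [ 1.26594937 -0.65500842  5.35609595]
8.783586016321413 [0.39821204 0.28339263 0.10617417]
False [0.56825077 0.28712491 0.10622652] [-0.22699922  4.55184539  2.73441084]
True [0.59219522 0.28769625 0.10621299] [-3.24810386  0.66051789  3.81080366] 67.8917
```

```bash
python3 - <<'E'
from h import *
p=np.array(robot.sense()["tcp_pos"])
c=robot.move_straight(p+[.006,0,0],vel=.02,contact_N=25);s=robot.sense();print(c,s["tcp_pos"],s["wrist_force"])
robot.grip(.33);p=np.array(robot.sense()["tcp_pos"]);robot.move_straight([p[0],p[1],.25])
f=snap("wrist","w8");cv2.imwrite('pics/w8r.png',rect(f,.45,.75,.1,.5,.112))
robot.goto([.5,.05,.35],[np.pi,0,np.pi/2])
snap("scene","scene8");print(robot.sense()["t"])
w=snap("wrist","w9")
E
```

```text
False [0.59230996 0.28767516 0.10611451] [-16.23488578   2.59543551  15.50837525]
71.3417
```

View pics/w8r.png

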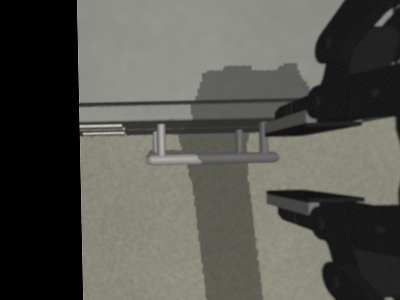

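View pics/scene8.png

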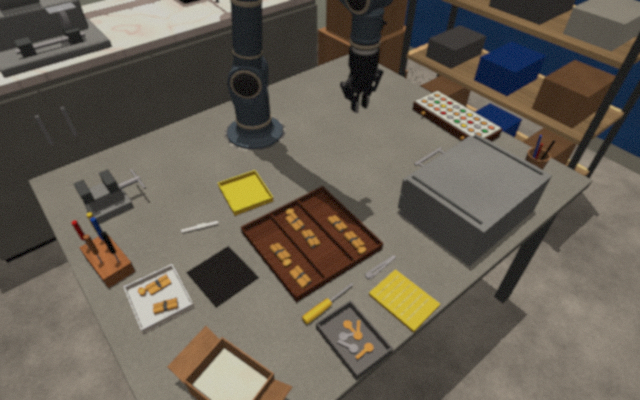

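View pics/w9.png

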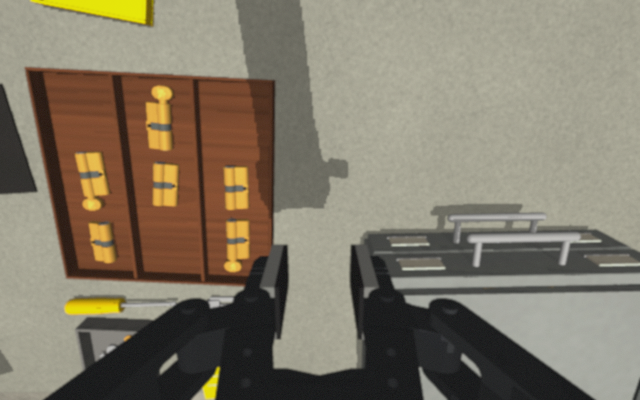

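```bash
python3 -c "
from h import *
robot.close_job();print(robot.sense()['t'])"
```

```text
the job is handed in; nothing more can be done
the job is handed in; nothing more can be done
```

The job is done and handed in at about 71 s of the 210 s allowed. No verdict was reported.

- **Sample:** the cylinder on the mat was the half cylinder. The scrap tray held the thumbturn and the double, which fits.
- **Bins:** I moved the left-over double and left-over thumbturn from the drawer into the left bin.
- **Drawer:** I laid the three stock half cylinders and the sample in it.

**Last checks:**
- A wrist picture taken before closing showed four half cylinders lying separately on the drawer floor.
- After closing, the scene and wrist pictures showed all six remaining cylinders lying separately in the bins. The scrap tray and tools looked unmoved.
- The drawer stopped against its end, and a further 6 mm push command moved it only about 0.1 mm, so I took it as fully shut. I read this from the arm position, since the joint value itself isn't available.

**Failed check:** one depth check of heights in the drawer was spoilt by the gripper in view. I judged the cylinders to be flat from the pictures and the release heights.

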